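# Push the two tins home into their bays

## Robot

A 6-joint arm with a two-finger parallel gripper is mounted at the origin on a cart in front of the work surface, level with it; the furniture and walls round the work are solid. World frame = base frame: x ahead of the robot, y to its left, z up, the work surface at z = 0. Lengths are in m, angles in rad, forces in N, time in s.
With the tool pointing down it reaches from about 0.325 to 0.775 m from the base axis. Payload 9.3 kg.
Tool frame: the origin (TCP) lies midway between the tips of the shut fingers; the grasp point (between the pads) lies env.hold_point_z behind it (env.hold_point_z is the distance from the TCP to the grasp point, in m); z points along the fingers, y is the line along which they close (so a half turn about z gives the same grasp; the last joint's range is limited). The gripper opens to 85 mm and grips with 20 to 120 N. Pads are 22 mm wide; open, the fingers measure 114 mm over their backs; the gripper's body (76 mm by 85 mm) begins 54 mm behind the grasp point. The pads swing forward as they close: fully open they stand 13 mm farther back than shut.
Start: joints at [1.164, 0.259, 0.021, 1.334, 0, 1.418], TCP at [0.138, 0.532, 0.231] pointing down, gripper open.
Joint ranges: [-3.04, 3.04], [-0.91, 1.82], [-1.04, 1.36], [-1.92, 1.95], [-1.52, 1.45], [-3.14, 3.14]. Speed limits (rad/s): [2.22, 2.22, 2.79, 3.14, 3.14, 3.14].

## Interface

Orientations are given as a 3x3 rotation matrix whose columns are the frame's x, y, z axes.
In Python, from rig import env, jaws, status, camera, camera_info gives the robot as it stands. Calls block until the motion is done:
- env.move_ptp(position, orientation): joint-space move of the TCP to a pose.
- env.move_l(position, vel=0.15, rot=None): straight line of the TCP; rot=None keeps the orientation; vel is the mean speed in m/s.
- env.move_joints(angles): joint-space move.
- jaws.grip(opening, grasp_force=None): finger opening in m; grasp_force is the grip in N (None keeps the last); returns when the fingers have stopped.
- env.pause(seconds).
- env.ik(position, orientation): joint angles nearest the present ones, or None.
- status.sense(): the state.
- camera(name): name is "scene" or "top" or "wrist"; returns the picture (400x640x3 uint8, blue, green, red); there is no depth.
- camera_info(name): a dict with "intrinsics" (3x3 intrinsics, pixels), "pose" (4x4, takes a point from camera to world coordinates). Camera axes: x right, y up, looking along -z (the intrinsics and any distortion apply to the point x, -y, -z); pixel columns grow to the right and rows downward; lengths in m; the calibration is good to about 2 mm. A picture is of the moment at which its call begins: read the wrist's pose just before it. camera_info takes no time and is no camera call; for the wrist camera it gives the pose at the moment of the call.
A pose or a line that the arm cannot do raises env.MotionError and nothing moves.
- env.job_done(): hands the job in; it is judged then, once.
The state is a dict: "time_s": time; "qpos": joint angles; "dq": joint speeds; "effort": joint torques, N m; "tool_pos": TCP position; "orientation": TCP orientation; "ft_force": force on the tool from outside, world axes, zero at the start; "moment": the same for the moment, N m; "finger_gap": finger opening in m; "finger_force": force on a finger pad.
Only numpy, scipy, OpenCV 4.12 (cv2) and the standard library are available. Lean on these libraries where they do the work, as an engineer would, in place of code of your own. Each camera call takes 0.05 s, during which the arm holds its last target. There are 200 camera calls.

## Task

Tidy the two tins into the low wooden tin holder: push the wide flat tin into its wide bay and the narrower, taller tin into its narrow bay, each fully home against the back rail. Push them along the worktop with the fingers: do not lift or tip them, and leave everything else standing where it is.

Things in the scene. Friction and masses are not known exactly. Their poses are not given: they have to be found in the camera images.
- flat_tin: wide flat round food tin standing upright, diameter 86 mm, height 40 mm, about 0.23 kg, loose. Origin at the centre of its underside, z up
- tall_tin: narrower, taller round food tin standing upright, diameter 58 mm, height 72 mm, loose. Origin at the centre of its underside, z up
- tin_holder: low pale wooden holder, fixed, no floor: back rail 210 mm long (along y), 12 mm thick; two end cheeks and a divider, 12 mm thick, run 39 mm forward from it (to x = -39 mm); all 30 mm high. Origin on the worktop at the middle of the rail's front face; +x points into the bays, +y to the left seen from the open front. Cheeks centred at y = +99 and -99 mm, divider at y = -13 mm
- wide_bay (a point): where the centre of the flat tin's underside is when it is home in the middle of the wide (left, 100 mm wide) bay, touching the back rail: holder frame x = -43 mm, y = +43 mm. Axes as the holder's: +x into the bay
- narrow_bay (a point): where the centre of the taller tin's underside is when it is home in the middle of the narrow (right, 74 mm wide) bay, touching the back rail: holder frame x = -29 mm, y = -56 mm. Axes as the holder's: +x into the bay
- board_top (a point): centre of the top of the fixed wooden chopping board to the left of the work: 200 mm along world x, 300 mm along y (yaw 4 degrees), 21 mm high; it does not move
- salt: bystander: salt shaker, diameter 44 mm, 90 mm high, origin at the centre of its underside
- jam: bystander: jam jar, diameter 62 mm, 102 mm high, origin at the centre of its underside
- garlic_bulb: bystander: garlic bulb, 50 mm across, 50 mm high, origin at the centre of its underside
- spice: bystander: spice jar, diameter 45 mm, 106 mm high, origin at the centre of its underside
- mug: bystander: grey mug, 79 x 112 mm with its handle, 102 mm high, origin at the centre of its underside
There are look-alikes about, which are no part of the job. Of the things shaped like the tin_holder, the wooden one is meant.

How it is judged:
At the end, for the whole second after the job is handed in: Both tins stand upright on the worktop, at rest: the flat tin in the wide bay and the taller tin in the narrow bay, each within 6 mm of touching the back rail and within 12 mm of the middle of its bay (x of flat_tin in the frame of wide_bay between -0.006 and 0.006 m and y of flat_tin in the frame of wide_bay between -0.012 and 0.012 m and height (world z) of each of flat_tin, tall_tin below 0.004 m and angle between each of flat_tin, tall_tin's own z axis and vertical below 0.08 rad and linear speed of each of flat_tin, tall_tin below 0.01 m/s and x of tall_tin in the frame of narrow_bay between -0.006 and 0.006 m and y of tall_tin in the frame of narrow_bay between -0.012 and 0.012 m).
It fails at once if the flat tin is lifted off the worktop or tipped (height (world z) of flat_tin above 0.01 m or angle between flat_tin's own z axis and vertical above 0.3 rad).
It fails at once if the taller tin is lifted off the worktop or tipped (height (world z) of tall_tin above 0.01 m or angle between tall_tin's own z axis and vertical above 0.3 rad).
It fails at once if a bystander (salt shaker, jam jar, garlic, spice jar or mug) is moved more than 20 mm (distance of any of salt, jam, garlic_bulb, spice, mug from where it was at the start of the episode above 0.02 m).
It also fails if it takes over 69 s, if anything falls off the work surface, if the arm or the gripper's body presses on something with over 40 N, if the wrist force passes 120 N, or if a joint passes its speed limit or range.

## Working session

There is one attempt and no reset: what is moved stays moved. The work goes in short steps, each a Python script; the robot and the scene stay as the last script left them, time stands still between calls to the robot, and variables do not carry over. Pictures are saved under pics/ and viewed, at most 10 in all, crops included, and the job is handed in when it is done.

```bash
mkdir -p pics; ls
python3 - <<'E'
from rig import env,jaws,status,camera,camera_info
import cv2,numpy as np
for n in("top","scene"):
    cv2.imwrite(f"pics/{n}0.png",camera(n)); i=camera_info(n); print(n,np.round(i["intrinsics"],1).tolist(),np.round(i["pose"],3).tolist(),[k for k in i])
print(env.hold_point_z,status.sense()["time_s"])
E
```

```text
pics
top [[387.5, 0.0, 316.3], [0.0, 387.5, 194.7], [0.0, 0.0, 1.0]] [[0.011, 0.993, -0.121, 0.381], [-1.0, 0.011, 0.002, -0.159], [0.003, 0.121, 0.993, 1.171], [0.0, 0.0, 0.0, 1.0]] ['intrinsics', 'pose']
scene [[370.9, 0.0, 317.0], [0.0, 370.9, 199.1], [0.0, 0.0, 1.0]] [[-0.869, 0.368, -0.33, 0.172], [-0.494, -0.652, 0.575, 0.428], [-0.003, 0.663, 0.748, 0.826], [0.0, 0.0, 0.0, 1.0]] ['intrinsics', 'pose']
0.0187 0.1
```

View pics/top0.png

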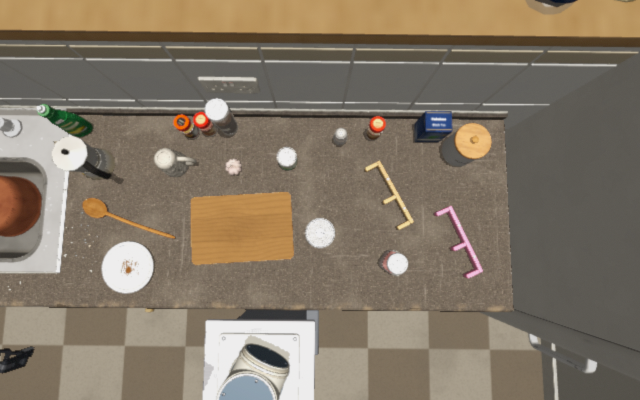

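View pics/scene0.png

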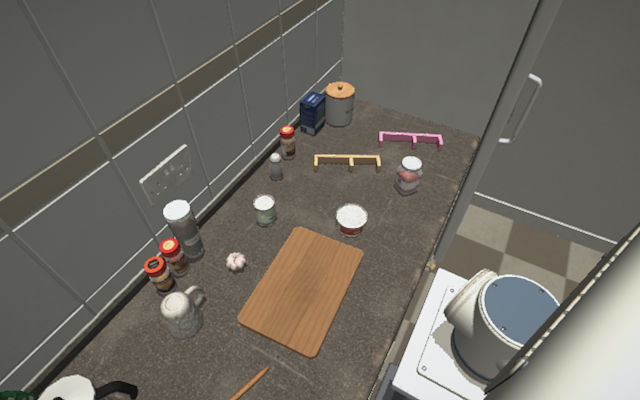

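The top view shows the yellow wooden holder at (390,195) with its open front facing left, and a pink look-alike at (460,240). The flat tin candidate is at (320,233). Tall tin candidates are (287,158), the salt shaker at (340,135) and the jam jar at (395,264). I choose the yellow holder, the tin at (320,233) and the tin at (287,158), and check them in a close crop.

```bash
python3 - <<'E'
import cv2
im=cv2.imread("pics/top0.png")[110:290,215:430]
cv2.imwrite("pics/crop.png",cv2.resize(im,None,fx=3.3,fy=3.3,interpolation=cv2.INTER_CUBIC))
E
cat > h.py <<'E'
from rig import env,jaws,status,camera,camera_info
import cv2,numpy as np
def ray(n,px,z,info=None):
    i=info or camera_info(n);K=np.array(i["intrinsics"]);T=np.array(i["pose"])
    p=np.atleast_2d(np.array(px,float)); d=np.c_[(p[:,0]-K[0,2])/K[0,0],-(p[:,1]-K[1,2])/K[1,1],-np.ones(len(p))]@T[:3,:3].T
    o=T[:3,3]; return o+d*((z-o[2])/d[:,2])[:,None]
def blob(mask,near):
    cs,_=cv2.findContours(mask.astype(np.uint8),cv2.RETR_EXTERNAL,cv2.CHAIN_APPROX_NONE)
    cs=[c for c in cs if cv2.contourArea(c)>30]
    return min(cs,key=lambda c:np.linalg.norm(c[:,0].mean(0)-near))
E
python3 - <<'E'
from h import *
for n,pts in(("top",{"flat":(320,233),"tall":(287,158)}),("scene",{"flat":(351,218),"tall":(264,203)})):
    im=cv2.imread(f"pics/{n}0.png"); hsv=cv2.cvtColor(im,cv2.COLOR_BGR2HSV)
    for k,p in pts.items():
        z={"flat":.04,"tall":.072}[k]
        m=(hsv[...,1]<60)&(hsv[...,2]>130); c=blob(m,p)
        w=ray(n,c[:,0],z)[:,:2].astype(np.float32); cc,r=cv2.minEnclosingCircle(w)
        print(n,k,np.round(cc,4),round(r*2,4),np.ptp(w,0),len(c))
    hs=(hsv[...,0]>15)&(hsv[...,0]<32)&(hsv[...,1]>80)&(hsv[...,2]>110)
    c=blob(hs,(390,195) if n=="top" else (348,160))
    w=ray(n,c[:,0],.03)[:,:2].astype(np.float32); r=cv2.minAreaRect(w); print(n,"holder",r,cv2.boxPoints(r).round(4).tolist(),cv2.contourArea(c))
for k,p,z in(("jam",(396,264),.102),("salt",(341,133),.09),("spice",(377,124),.106),("garlic",(233,167),.04)): print(k,ray("top",p,z).round(3))
E
```

```text
top flat [ 0.4991 -0.1646] 0.4126 [0.3947903  0.26165015] 675
top tall [ 0.7316 -0.0471] 0.0417 [0.02430779 0.04106184] 40
top holder ((0.5227095484733582, -0.37631046772003174), (0.21227498352527618, 0.055086735635995865), 28.788673400878906) [[0.4163999855518341, -0.4032999873161316], [0.4429999887943268, -0.45159998536109924], [0.6290000081062317, -0.34929999709129333], [0.6025000214576721, -0.3010999858379364]] 423.0
scene flat [ 0.4089 -0.1724] 0.0894 [0.08741367 0.08728126] 80
scene tall [ 0.627  -0.0733] 0.0614 [0.05863166 0.05759335] 55
scene holder ((0.5231833457946777, -0.37594687938690186), (0.20854009687900543, 0.054135385900735855), 28.069595336914062) [[0.41839998960494995, -0.4011000096797943], [0.4438999891281128, -0.4489000141620636], [0.6279000043869019, -0.3508000075817108], [0.6025000214576721, -0.30300000309944153]] 200.5
jam [[ 0.323 -0.38   0.102]]
salt [[ 0.691 -0.23   0.09 ]]
spice [[ 0.714 -0.331  0.106]]
garlic [[0.598 0.087 0.04 ]]
```

View pics/crop.png

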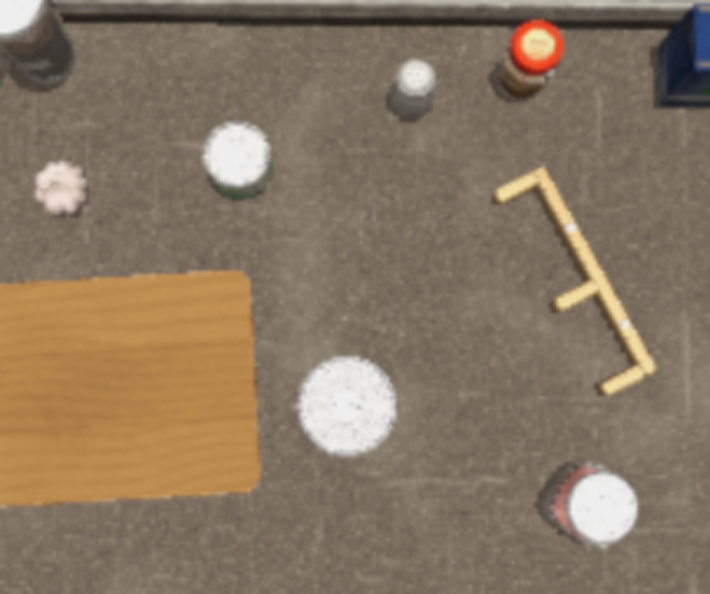

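The crop confirms the yellow wooden holder (open front lower left, wide bay up), the flat tin at crop (347,405) and the tall tin at crop (237,157). The jam jar is at lower right. Next I compare both views, check clearance to the board, and move above the start of the flat tin push.

```bash
cat >> h.py <<'E'
a=np.radians(-61.5); u=np.array([np.cos(a),np.sin(a)]); v=np.array([-u[1],u[0]])
O=np.array([.523,-.376])+.0135*u
WIDE=O-.043*u+.043*v; NARROW=O-.029*u-.056*v
def R(d):
    d=np.array(d)/np.linalg.norm(d); return np.array([[d[0],d[1],0],[d[1],-d[0],0],[0,0,-1]]).T
def off(r,gap): return np.sqrt(r*r-(gap/2)**2)+.011   # TCP behind tin centre, pad half-width 11 mm
def P(xy,z): return [float(xy[0]),float(xy[1]),z]
E
python3 - <<'E'
from h import *
print("tops",ray("top",(320.15,232.7),.04).round(4),ray("top",(286.8,157.6),.072).round(4))
B=ray("top",[(289.8,192.4),(293.8,257.6)],.021).round(4);print("board right",B.tolist()); print(WIDE,NARROW)
F=np.array([.4085,-.172]); P1=WIDE-.09*u; d=P1-F; d/=np.linalg.norm(d); n=np.array([-d[1],d[0]])
s=F-d*(off(.043,.03)+.015); print("start",s,"corner",s+n*.03,s+n*.03-d*.011)
jaws.grip(.03); env.move_ptp(P(s,.18),R(d)); t=status.sense(); print(t["time_s"],t["qpos"],t["finger_gap"],t["tool_pos"])
cv2.imwrite("pics/w1.png",camera("wrist"));
E
```

```text
tops [[ 0.4072 -0.1737  0.04  ]] [[ 0.6215 -0.0748  0.072 ]]
board right [[0.5267, -0.082, 0.021], [0.3341, -0.0974, 0.021]]
[ 0.54671295 -0.32955707] [ 0.46639028 -0.38909923]
start [ 0.35732373 -0.12985108] corner [ 0.37639596 -0.10669401] [ 0.36790503 -0.09970086]
4.3583 [-5.69826261e-01 -8.23972000e-03 -4.28470864e-01  1.15056053e+00
  7.70231543e-05 -3.02262756e+00] 0.030145058788200944 [ 0.35741473 -0.12968901  0.18000975]
```

View pics/w1.png

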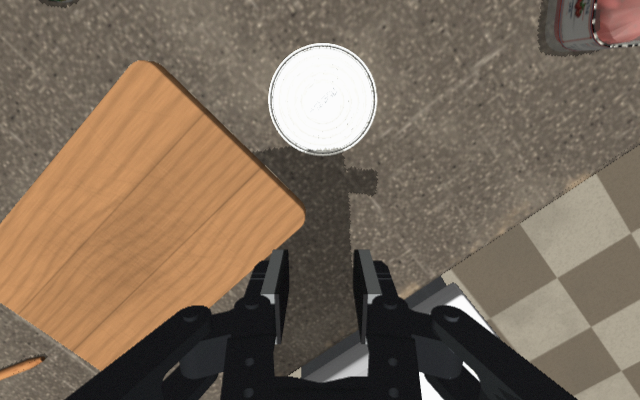

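The wrist view shows the flat tin at (323,99) and the board corner at (303,215), which is too close to the left finger. I change the first push direction to -25°, which leaves 17 mm to the board.

```bash
cat >> h.py <<'E'
def Rbest(d,xy,z):
    c=[(abs(q[5]),k) for k in(1,-1) if (q:=env.ik(P(xy,z),R(k*np.array(d)))) is not None]
    return R(min(c)[1]*np.array(d))
def setup(c,d,r,gap,zhi,z=.012,clear=.015):
    s=c-d*(off(r,gap)+clear); Rm=Rbest(d,s,zhi)
    p=status.sense()["tool_pos"]; env.move_l([p[0],p[1],zhi],.25)
    env.move_ptp(P(s,zhi),Rm); env.move_l(P(s,z),.15)
def push(c,d,r,gap,z=.012,vel=.07): env.move_l(P(c-d*off(r,gap),z),vel); f()
def f(): t=status.sense(); print(round(t["time_s"],1),t["tool_pos"].round(4),t["ft_force"].round(1),round(t["finger_gap"],4))
def home(c,d,r,gap,z=.012,lim=6):
    push(c-.006*d,d,r,gap,z)
    f0=status.sense()["ft_force"]@np.r_[d,0]
    for k in range(10):
        env.move_l(P(c+(-.006+.0015*(k+1))*d-d*off(r,gap),z),.03)
        F=status.sense()["ft_force"]@np.r_[d,0]
        if F<f0-lim: break
    print("k",k,f0,F); f()
E
python3 - <<'E'
from h import *
F=np.array([.408,-.173]); d=np.array([np.cos(np.radians(-25)),np.sin(np.radians(-25))])
t,s=np.linalg.solve(np.c_[d,u],WIDE-F); P1=F+t*d; print(t,s,P1)
setup(F,d,.043,.03,.1); f(); push(P1,d,.043,.03)
setup(P1,u,.043,.03,.1); f()
cv2.imwrite("pics/s2.png",camera("scene"))
E
```

```text
0.07935260833098724 0.1399849926854989 [ 0.47991789 -0.20653586]
8.0 [ 0.3481 -0.1451  0.0124] [-0.2  0.4  0.3] 0.0302
9.5 [ 0.4334 -0.1848  0.0121] [ 1.1 -0.3 -0.2] 0.0298
11.5 [ 0.4485 -0.1486  0.0124] [ 0.8 -1.1 -0.3] 0.0298
```

View pics/s2.png

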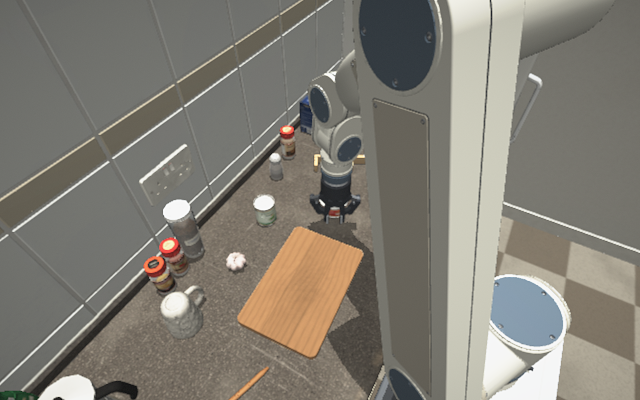

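The arm hides the flat tin; the gripper is behind it near (335,210). I push it home, then check from above.

Run:
```python
from h import *
push(WIDE-.05*u,u,.043,.03); home(WIDE,u,.043,.03)
p=status.sense()["tool_pos"]; env.move_l(P(p[:2]-.02*u,.012),.15)
# go behind tall tin
T=np.array([.625,-.074]); Q=np.array([.60,-.17]); d=(Q-T)/np.linalg.norm(Q-T)
s=T-d*(off(.029,.03)+.05); Rm=Rbest(d,s,.2)
env.move_l(P(p[:2]-.02*u,.2),.3); env.move_ptp(P(s,.2),Rm); f()
i=camera_info("wrist"); w=camera("wrist"); cv2.imwrite("pics/w3.png",w); np.save("w3.npy",np.array(i["pose"]))
t=camera("top"); cv2.imwrite("pics/t3.png",t)
cv2.imwrite("pics/c3.png",np.hstack([cv2.resize(t[100:290,250:440],(400,400)),cv2.resize(w,(400,250))] if 0 else [cv2.resize(t[100:290,250:440],(400,400),interpolation=2),cv2.copyMakeBorder(cv2.resize(w,(400,250)),0,150,0,0,0)]))
```

```text
13.2 [ 0.4984 -0.2405  0.0121] [0.2 0.8 0.2] 0.0301
13.9 [ 0.5193 -0.2793  0.0118] [ 0.3  0.3 -0.3] 0.0301
k 4 -0.14780990932108842 -7.1932136806665845
15.2 [ 0.5223 -0.2847  0.0118] [-3.8  6.1  3.7] 0.0302
17.9 [0.6465 0.0086 0.1994] [ 0.3 -0.3 -0.6] 0.0301
```

View pics/c3.png

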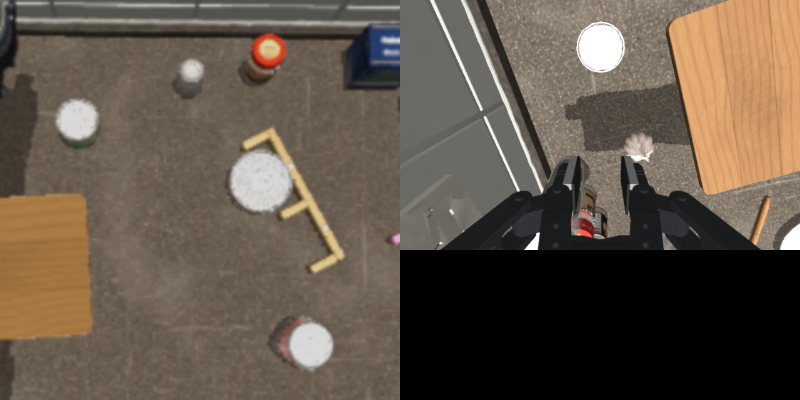

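The flat tin is seated in the wide bay against the rail, at crop (262,181). The wrist view shows the tall tin at about (320,75), with garlic and spice jars behind and clear of it. Next I locate the tall tin with the wrist camera and push it in three legs.

Run:
```python
from h import *
im=cv2.imread("pics/w3.png"); i={"intrinsics":camera_info("wrist")["intrinsics"],"pose":np.load("w3.npy")}
h=cv2.cvtColor(im,cv2.COLOR_BGR2HSV); c=blob((h[...,1]<60)&(h[...,2]>190),(320,75))
w=ray("wrist",c[:,0],.072,i)[:,:2].astype(np.float32); T,r=cv2.minEnclosingCircle(w); print(T,r)
assert abs(r-.029)<.003 and np.linalg.norm(np.array(T)-[.625,-.074])<.008
T=np.array(T); Q=np.array([.60,-.17]); P2=NARROW-.11*u; G=(.029,.03)
d=(Q-T)/np.linalg.norm(Q-T); setup(T,d,*G,.11); f(); push(Q,d,*G)
d=(P2-Q)/np.linalg.norm(P2-Q); setup(Q,d,*G,.11); f(); push(P2,d,*G)
setup(P2,u,*G,.11); f()
cv2.imwrite("pics/w4.png",camera("wrist"))
```

```text
(0.6259645223617554, -0.07281623035669327) 0.028820741921663284
19.6 [ 0.6398 -0.0235  0.013 ] [-0.1  0.6 -0.2] 0.0302
21.4 [ 0.6093 -0.1351  0.0119] [1.1 1.6 0.5] 0.03
23.4 [ 0.6429 -0.1422  0.0129] [-0.2  0.1 -0.1] 0.03
27.0 [ 0.4439 -0.2727  0.012 ] [1.8 1.2 1.3] 0.0302
29.8 [ 0.39   -0.248   0.0125] [-0.   0.5  0.1] 0.03
```

View pics/w4.png

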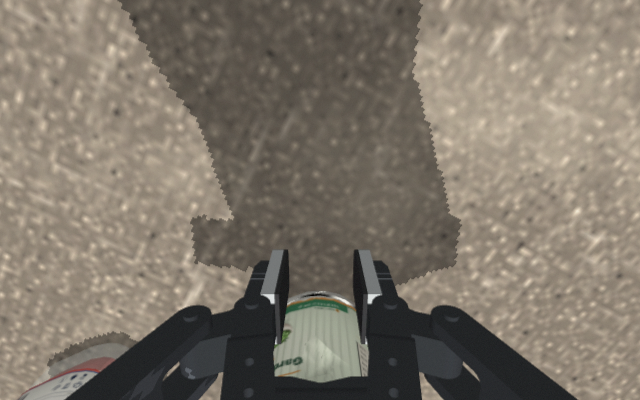

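The wrist camera now faces backward. The tall tin at (322,340) is centred between the fingers, so I push it home.

Run:
```python
from h import *
G=(.029,.03); push(NARROW-.04*u,u,*G); home(NARROW,u,*G)
p=status.sense()["tool_pos"]; env.move_l(P(p[:2]-.02*u,.012),.1); env.move_l(P(p[:2]-.02*u,.2),.3)
env.move_ptp([.4,.1,.25],R([1,0])); f()
t=camera("top"); cv2.imwrite("pics/t5.png",t)
s=camera("scene"); cv2.imwrite("pics/s5.png",s)
cv2.imwrite("pics/c5.png",np.hstack([cv2.resize(x,(400,400),interpolation=2) for x in(t[130:270,310:450],s[110:230,290:410])]))
for n,im,near in(("top",t,(373,188)),("scene",s,(330,170))):
    h=cv2.cvtColor(im,cv2.COLOR_BGR2HSV)
    m=((h[...,1]<45)&(h[...,2]>165)).astype(np.uint8)
    for c in cv2.findContours(m,0,1)[0]:
        if cv2.contourArea(c)<100: continue
        for nm,z,B in(("flat",.04,WIDE),("tall",.072,NARROW)):
            q,r=cv2.minEnclosingCircle(ray(n,c[:,0],z)[:,:2].astype(np.float32)); e=q-B
            if np.linalg.norm(e)<.03: print(n,nm,np.round([e@u,e@v,r],4))
```

```text
31.2 [ 0.4302 -0.3224  0.012 ] [0.5 0.4 1. ] 0.0301
31.8 [ 0.4464 -0.3526  0.0117] [ 0.6  1.1 -0.2] 0.0301
k 5 -0.7131314995963856 -12.770810524754832
33.3 [ 0.4496 -0.3584  0.012 ] [-7.2 10.6  9.8] 0.0299
37.3 [0.4001 0.0998 0.2499] [-0.6  0.2  0.5] 0.0301
top tall [0.0013 0.0004 0.0281]
top flat [0.004  0.0005 0.0454]
scene flat [-0.0007  0.0011  0.043 ]
scene tall [-0.0005  0.0012  0.0278]
```

View pics/c5.png

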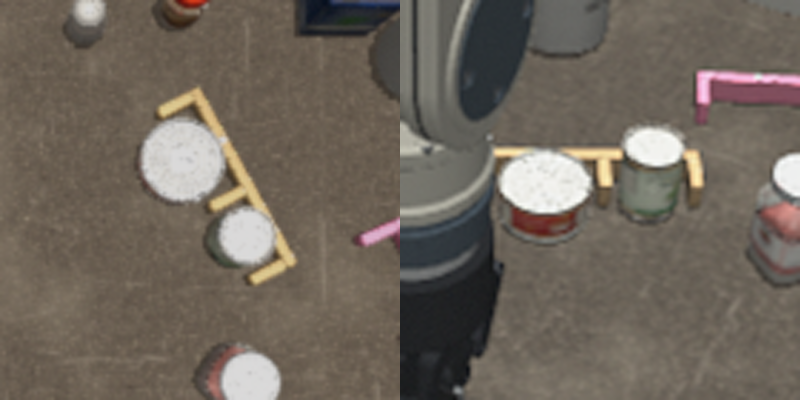

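Both tins are upright in their bays against the rail, flat at crop (183,160) and tall at (246,236). They are within about 1 mm sideways. The bystanders in view look unmoved.

```bash
python3 -c "
from rig import env
print(env.job_done())"
```

```text
the job is handed in; nothing more can be done
None
```

I pushed both tins home against the back rail, the flat one in the wide bay and the taller one in the narrow bay, and handed the job in after about 37 s; the hand-in returned no verdict.

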